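Lock the footed tube block onto the shaker

ROBOT

A 6-joint arm with a two-finger parallel gripper is mounted at the origin on the work surface. World frame = base frame: x ahead of the robot, y to its left, z up, the work surface at z = 0. Lengths are in mm, angles in degrees, forces in N, time in s.
With the tool pointing down it reaches from about 275 to 850 mm from the base axis. Payload 19 kg.
Tool frame: the origin (TCP) lies between the finger pads; the fingertips stand 19 mm ahead of it and the grasp point (between the pads) is the TCP; z points along the fingers, y is the direction in which the jaws open and shut (so a half turn about z gives the same grasp; the last joint's range is limited). The gripper opens to 85 mm and grips with 20 to 120 N. Pads are 22 mm wide; open, the fingers measure 114 mm over their backs; the gripper's body (76 mm by 85 mm) begins 54 mm behind the grasp point. The pads swing forward as they close: fully open they stand 13 mm farther back than shut.
Start: joints at [60.791, 8.623, 82.357, -0, 89.026, -7.678], TCP at [211.037, 534.842, 250.267] pointing down, gripper open.
Joint ranges: [-160.23, 160.23], [-39.13, 120.54], [6.94, 153.29], [-79.49, 259.48], [9.18, 160.14], [-161.06, 161.06]. Speed limits (degrees/s): [108.29, 108.29, 127.2, 172.46, 172.46, 172.46].

INTERFACE

Orientations are given as [roll, pitch, yaw] about the fixed x, y, z axes, in that order (R = Rz(yaw) Ry(pitch) Rx(roll)).
In Python, from station import sensors, camera, sign_off gives the robot as it stands.
- The arm moves only by the tool arm_command, never from a script. Its argument "rows" is a list of rows, each an object with "angular": the turn, a rotation vector about the tool's x, y, z in rad, a list of three; "xyz": the shift along the tool's x, y, z in mm, a list of three; "gripper": the closure in counts, from 0 (fully open) to 255 (shut). In form: [{"angular": [rx, ry, rz], "xyz": [x, y, z], "gripper": gripper}, ...]. A call has 1 to 5 rows; each row shifts and turns the commanded pose from where the row before left it, along the tool's axes as they then stand; what a row does not reach is not made up. A row lasts 1/10 s, in which the tool goes at most 50 mm and 8.59 degrees, less where a joint would pass 70% of its speed; a pose out of reach is approached as far as the arm can. A call is refused whole if a number of a shift passes 50 or a number of a turn 0.15, either way. A call with a gripper value outside its range is refused whole. The fingers move at their own pace and stop on an object; the grip force is fixed at half the most. Time passes only in rows, so rows that do not move let the fingers close. It gives the time, the measured TCP pose, the force and the opening at its end, in the units of the state.
- sensors.observe(): the state, without advancing time (a new reading comes with each control period).
- camera(name): name is "side" or "top" or "wrist"; returns a dict with "image" (480x640x3 uint8, red, green, blue), "camera_matrix" (3x3 intrinsics, pixels), "R" (3x3) and "t" (3): a world point X has camera coordinates R X + t. Camera axes: x right, y down, z forward; pixel columns grow to the right and rows downward; lengths in mm; the calibration is good to about 2 mm. A picture is of the moment at which its call begins. There is no depth.
- sign_off(): hands the job in, once; it reports no verdict.
The state is a dict: "time": time; "joint_pos": joint angles; "dq": joint speeds; "joint_torque": joint torques, N m; "eef_pos": TCP position; "tcp_rot": TCP orientation; "wrist_force": force on the tool from outside, world axes, zero at the start; "ft_torque": the same for the moment, N m; "width": opening from 0.0 (shut) to 1.0 (fully open).
Only numpy, scipy, OpenCV 4.12 (cv2) and the standard library are available. Lean on these libraries where they do the work, as an engineer would, in place of code of your own. Each camera call takes 0.05 s, during which the arm holds its last target. There are 200 camera calls.

TASK

Take the metal tube block that has the flat flanged foot, lay its foot on the open front of the shaker's slide, and slide it back under the rails until it is fully home and the sprung catch has clicked up behind it. Leave the plain tube block without a foot where it stands.

Things in the scene. Friction and masses are not known exactly. Their poses are not given: they have to be found in the camera images.
- footed_block: Aluminium, 0.2-0.5 kg: body 60 (x) x 40 (y) x 50 high, dark wells on top, centred on a flat foot 80 (x) x 72 (y) x 8 thick with bevelled corners; ends alike. Origin: centre of the foot's underside, z up. x starts within 0.5 rad of world x. Grip its body across the 40. Lay its origin at shaker x=-85, y=0; slide it held (4 mm off at most), or let go and push from behind (8 mm, 10 deg).
- shaker: White box, 280 (x) x 210 (y). Origin: centre of underside; x = slide-in direction, away from the robot; z up. Slide on y=0, flat bed at z=70: open front x=-139 to -66; flared cheeks to x=-25 narrow from 106 to 82 apart and centre the foot; then parallel rails to the stop hump (top z=95) at x=90, lips 54 apart, 10.5 over the bed. Rails, cheeks 15.5 high. Home: block origin at x=40 to 50.
- catch (a joint): Sprung steel catch in the middle of the bed, 24 wide, 7 high, ramp from shaker x=-21 up to an upright back face at x=0. Value in m: 0 = up, to 0.009 pressed down. The sliding foot presses it down (spring 0.75 N up, 1.8 N flush; pushing the block takes 2 to 8 N); it springs back to 0 behind the foot's rear edge and holds the block. Pressing it from above would release the block.
- plain_block: Aluminium tube block without a foot, 60 (x) x 40 (y) x 58 high, with the same dark wells on top; it does not fit the slide. Origin: centre of its underside.
Mind the look-alikes: they are no part of the job. Leave any purple or yellow look-alike of the footed_block alone.

How it is judged:
By the outcome, as a careful person would: the job done as asked, in the order asked, and still so for the second after the job is handed in, with the robot touching nothing.
It also fails if it takes over 53 s, if anything falls off the work surface, if the arm or the gripper's body presses on something with over 40 N, if the wrist force passes 120 N, or if a joint passes its speed limit or range.

## Working session

There is one attempt and no reset: what is moved stays moved. The work goes in short steps, Python scripts to look and compute and a tool call to move; the robot and the scene stay as the last step left them, time stands still between calls to the robot, and variables do not carry over. Pictures are saved under pics/ and viewed, about 8 in all and at most 12, crops included, and the job is handed in when it is done.

Besides the shell and the picture viewer there is one more tool, called after "Call:" by a JSON object that holds its "method" and its "body". arm_command: Moves the arm, as the interface text tells. Its arguments: {"type":"object","properties":{"rows":{"type":"array","items":{"type":"object","properties":{"angular":{"type":"array","items":{"type":"number"}},"xyz":{"type":"array","items":{"type":"number"}},"gripper":{"type":"number"}}}}},"required":["rows"]}

```bash
mkdir -p pics; ls
python3 - <<'E'
from station import sensors,camera
import cv2,pickle
s=sensors.observe();print({k:s[k] for k in('time','eef_pos','tcp_rot','wrist_force','width')})
d={}
for n in('top','side'):
    c=camera(n);d[n]=c;cv2.imwrite(f'pics/{n}0.png',c['image'][:,:,::-1]);print(n,c['camera_matrix'],c['R'],c['t'])
pickle.dump(d,open('c0.pkl','wb'))
E
```

```text
pics
{'time': 0.0, 'eef_pos': array([210.94305661, 534.68166464, 249.67109727]), 'tcp_rot': array([-1.79930482e+02, -8.13098591e-03,  1.58469442e+02]), 'wrist_force': array([-0.32787016,  0.71759261, -1.1201006 ]), 'width': 0.9993477372138593}
top [[442.97961028   0.         320.30388027]
 [  0.         442.97961028 237.70606805]
 [  0.           0.           1.        ]] [[ 0.0109518  -0.99959246  0.0263624 ]
 [-0.99679779 -0.013002   -0.07889938]
 [ 0.07920999 -0.0254139  -0.99653395]] [ 54.70474373 487.65460414 709.55619112]
side [[588.63357397   0.         320.82528488]
 [  0.         588.63357397 241.09314597]
 [  0.           0.           1.        ]] [[ 0.90893788 -0.41691213  0.00402691]
 [-0.24444771 -0.54071124 -0.80490787]
 [ 0.33775325  0.73062688 -0.59338614]] [-426.65083297  206.58734888  911.23956799]
```

View pics/top0.png

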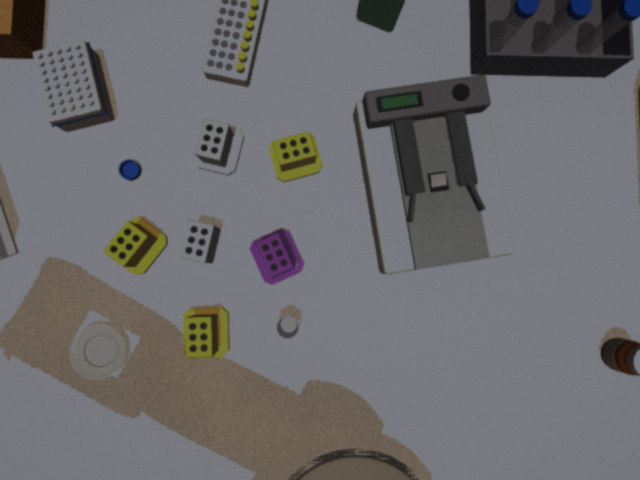

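View pics/side0.png

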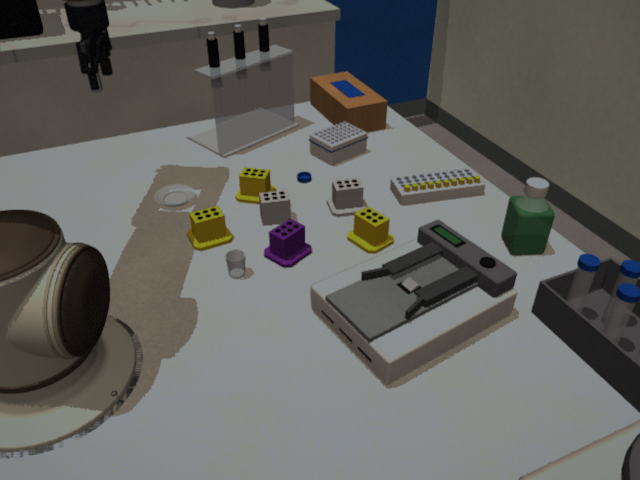

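The top view shows these candidates for the footed block:
- Grey or white footed block at (218,145).
- Grey block without a foot at (200,240), which is the plain block.
- Yellow look-alikes at (296,155), (135,245) and (206,332).
- Purple look-alike at (276,256).

Only (218,145) is bare metal with a foot. I'll confirm it in an enlarged crop.

Run:
```python
import cv2,pickle,numpy as np
im=pickle.load(open('c0.pkl','rb'))['top']['image'][:,:,::-1]
a=cv2.resize(im[110:185,185:255],None,fx=5,fy=5,interpolation=cv2.INTER_CUBIC)
b=cv2.resize(im[70:280,350:520],None,fx=2.6,fy=2.6,interpolation=cv2.INTER_CUBIC)
o=np.zeros((546,350+442,3),np.uint8);o[:375,:350]=a;o[:,350:]=b
cv2.imwrite('pics/crop1.png',o)
```

```text
(no output)
```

View pics/crop1.png

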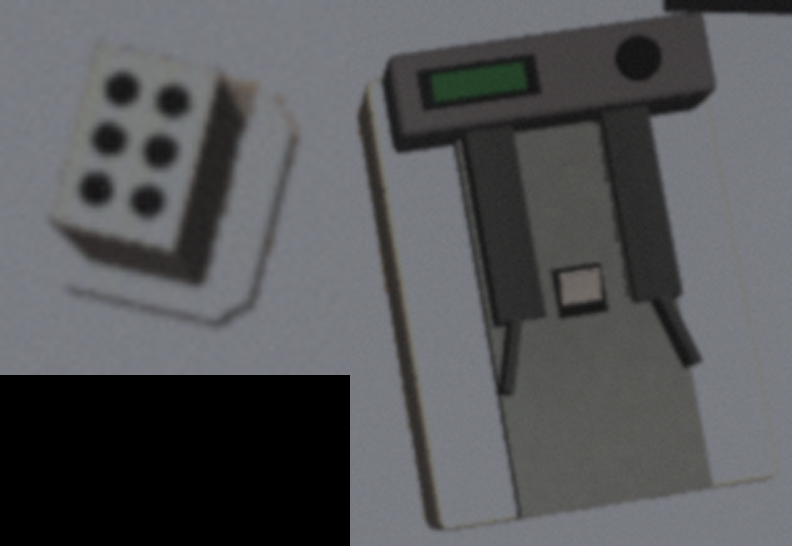

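The crop confirms it: the grey body has six wells and stands on a flanged foot with bevelled corners. The shaker's cheeks, rails and catch are clear too. I'll fit both poses.

```bash
cat > h.py <<'E'
import numpy as np,cv2
from scipy.optimize import least_squares
def ray(c,uv,z):
    R,t,K=c['R'],c['t'],c['camera_matrix'];C=-R.T@t
    d=R.T@np.linalg.solve(K,np.array([uv[0],uv[1],1.]));return C+d*(z-C[2])/d[2]
def proj(c,X):
    p=(np.asarray(X)@c['R'].T+c['t'])@c['camera_matrix'].T;return p[:,:2]/p[:,2:]
def fit(obs,x0):
    """obs: list of (cam, local pts Nx3, px Nx2); returns x,y,yaw(deg), residuals px"""
    def f(q):
        a=q[2];Rz=np.array([[np.cos(a),-np.sin(a),0],[np.sin(a),np.cos(a),0],[0,0,1]])
        return np.concatenate([(proj(c,np.asarray(L)@Rz.T+[q[0],q[1],0])-p).ravel() for c,L,p in obs])
    r=least_squares(f,x0,x_scale=[10,10,.1],loss='soft_l1');return r.x*[1,1,180/np.pi],r.fun.reshape(-1,2)
E
python3 - <<'E'
from h import *;import pickle
c=pickle.load(open('c0.pkl','rb'))['top']
B=np.array([(122,88),(172,101),(109,138),(160,151),(96,189),(147,201)])/5+[185,110]-.4
W=np.array([ray(c,p,58) for p in B]);m=W.mean(0)
print('block top centre',m,'yaw',np.degrees(np.arctan2(*(W[:2].sum(0)-W[4:].sum(0))[1::-1])),'pitch',np.linalg.norm(W[0]-W[4])/2,np.linalg.norm(W[0]-W[1]))
fc=np.array([(217,323),(250,303),(295,135)])/5+[185,110]-.4
print('foot corners',[ray(c,p,8).round(1) for p in fc])
S=lambda *q:(np.array(q)-[350,0])/2.6+[350,70]-.3
P={'lipL':(S(544,317),85.5),'lipR':(S(634,300),85.5),'lipLb':(S(513,130),85.5),'lipRb':(S(601,120),85.5),'bedL':(S(520,517),70),'bedR':(S(712,487),70),'boxL':(S(437,528),70),'boxR':(S(774,476),70),'catL':(S(556,268),77),'catR':(S(602,263),77)}
for k,(p,z) in P.items():print(k,p.round(1),ray(c,p,z).round(1))
L=[(-25,27,85.5),(-25,-27,85.5),(-139,53,70),(-139,-53,70),(0,12,77),(0,-12,77)]
q,r=fit([(c,L,[P[k][0] for k in('lipL','lipR','bedL','bedR','catL','catR')])],[450,-200,.1]);print('shaker',q,r.round(1))
E
```

```text
block top centre [637.98752516 234.39558172  58.        ] yaw -12.173048457951559 pitch 16.669945026215895 16.2466546961928
foot corners [array([592.6, 216.3,   8. ]), array([599.6, 205.5,   8. ]), array([657.5, 191.9,   8. ])]
lipL [424.3 191.6] [553.7 -94.5  85.5]
lipR [458.9 185.1] [ 564.6 -147.5   85.5]
lipLb [412.4 119.7] [664.9 -76.9  85.5]
lipRb [446.2 115.9] [ 672.  -129.3   85.5]
bedL [415.1 268.5] [437.5 -83.5  70. ]
bedR [488.9 257. ] [ 456.5 -197.8   70. ]
boxL [383.2 272.8] [430.5 -34.5  70. ]
boxR [512.8 252.8] [ 463.5 -235.    70. ]
catL [428.9 172.8] [ 584.7 -104.1   77. ]
catR [446.6 170.9] [ 588.2 -131.6   77. ]
shaker [ 584.65727384 -116.98974258    9.6948624 ] [[ 0.1 -1.2]
 [ 0.2  0. ]
 [ 3.1 -0.8]
 [-3.3 -0.1]
 [ 0.7  1.4]
 [-1.8  1. ]]
```

Call:
{"method": "arm_command", "body": {"rows": [{"angular": [0,0,-0.081],"xyz": [0,0,0],"gripper": 0},{"angular": [0,0,-0.081],"xyz": [0,0,0],"gripper": 0},{"angular": [0,0,0],"xyz": [-40,-17,0],"gripper": 0},{"angular": [0,0,0],"xyz": [-40,-17,0],"gripper": 0},{"angular": [0,0,0],"xyz": [-40,-17,0],"gripper": 0}]}}

```text
time: 0.6
eef_pos: [318.3, 458.6, 250.0]
tcp_rot: [-180.0, -0.0, 167.8]
wrist_force: [0.3, 1.1, -0.3]
width: 0.994
```

Call:
{"method": "arm_command", "body": {"rows": [{"angular": [0,0,0],"xyz": [-40,-17,0],"gripper": 0},{"angular": [0,0,0],"xyz": [-40,-17,0],"gripper": 0},{"angular": [0,0,0],"xyz": [-40,-17,0],"gripper": 0},{"angular": [0,0,0],"xyz": [-40,-17,0],"gripper": 0},{"angular": [0,0,0],"xyz": [-40,-17,0],"gripper": 0}]}}

```text
time: 1.1
eef_pos: [496.1, 332.7, 250.0]
tcp_rot: [-180.0, -0.0, 167.7]
wrist_force: [1.2, 0.8, 0.2]
width: 0.999
```

Call:
{"method": "arm_command", "body": {"rows": [{"angular": [0,0,0],"xyz": [-40,-17,0],"gripper": 0},{"angular": [0,0,0],"xyz": [-40,-17,0],"gripper": 0},{"angular": [0,0,0],"xyz": [-40,-17,0],"gripper": 0},{"angular": [0,0,0],"xyz": [-40,-17,0],"gripper": 0},{"angular": [0,0,0],"xyz": [0,0,0],"gripper": 0}]}}

```text
time: 1.6
eef_pos: [639.9, 230.0, 248.5]
tcp_rot: [-179.9, -0.1, 167.5]
wrist_force: [-0.2, 0.1, -0.5]
width: 0.999
```

Run:
```python
from station import sensors,camera
import cv2,pickle
s=sensors.observe();print(s['time'],s['eef_pos'],s['tcp_rot'],s['wrist_force'],s['joint_pos'])
c=camera('wrist');pickle.dump(c,open('w1.pkl','wb'));cv2.imwrite('pics/w1.png',c['image'][:,:,::-1]);print(-c['R'].T@c['t'])
```

```text
1.6 [639.94485486 230.00725033 248.5238479 ] [-1.79903139e+02 -5.86110969e-02  1.67521705e+02] [-0.19454598  0.12104622 -0.51967133] [ 1.33123754e+01  2.14281244e+01  6.65861604e+01 -6.17529859e-02
  9.20806298e+01 -6.42115699e+01]
[565.39331028 247.35385011 372.25451324]
```

View pics/w1.png

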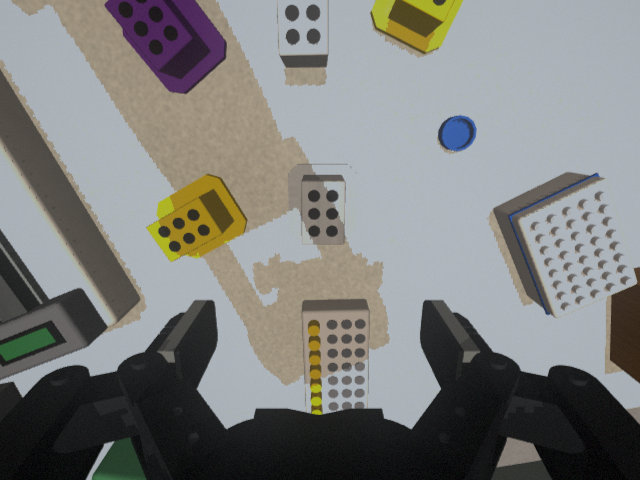

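The wrist view shows the footed block at (323,210), with its wells at columns 314 and 332, rows 197 to 231, and its foot faint around it. It looks nearly axis-aligned in the image. I'll refine its pose.

Run:
```python
from h import *;import pickle
c=pickle.load(open('w1.pkl','rb'))
g=cv2.cvtColor(c['image'],cv2.COLOR_RGB2GRAY)[180:242,304:342]
n,l,s,ce=cv2.connectedComponentsWithStats(cv2.inRange(g,0,90))
P=[ce[i]+[304,180] for i in range(1,n) if 30<s[i,4]<250];print(len(P))
W=np.array([ray(c,p,58) for p in P]);print(np.round(P,1).tolist(),W.round(1).tolist(),W.mean(0))
w=W[:,:2]-W[:,:2].mean(0);v=np.linalg.svd(w)[2][0];print(np.degrees(np.arctan2(v[1],v[0])))
for p in((289,165),(352,165),(302,244),(345,244)):print(ray(c,p,8 if p[1]<200 else 58).round(1))
```

```text
6
[[313.6, 195.6], [331.6, 195.7], [313.7, 213.5], [331.5, 213.5], [313.8, 230.8], [331.6, 230.9]] [[619.0, 230.6, 58.0], [622.7, 246.5, 58.0], [635.2, 227.1, 58.0], [638.7, 243.1, 58.0], [651.4, 223.6, 58.0], [655.0, 239.7, 58.0]] [637.00083283 235.09240326  58.        ]
-11.813700326312759
[591.4 210.3   8. ]
[605.3 273.2   8. ]
[661.6 209.8  58. ]
[670.3 249.4  58. ]
```

Call:
{"method": "arm_command", "body": {"rows": [{"angular": [0,0,0],"xyz": [0,0,40],"gripper": 0},{"angular": [0,0,0],"xyz": [0,0,40],"gripper": 0},{"angular": [0,0,0],"xyz": [0,0,30],"gripper": 0},{"angular": [0,0,0],"xyz": [0,0,0],"gripper": 0},{"angular": [0,0,0],"xyz": [0,0,0],"gripper": 0}]}}

```text
time: 2.15
eef_pos: [636.5, 234.3, 141.3]
tcp_rot: [180.0, 0.0, 167.8]
wrist_force: [1.0, 0.8, 1.1]
width: 1.002
```

```bash
cat > go.py <<'E'
import sys,numpy as np
from station import sensors
def go(x,y,z,yaw):
    s=sensors.observe();p=s['eef_pos'];a=np.radians(s['tcp_rot'][2]);d=np.array([x,y,z])-p
    c,n=np.cos(a),np.sin(a)
    print(s['time'],p.round(1),s['tcp_rot'].round(2),s['wrist_force'].round(1),round(s['width'],3),'| tool shift',np.round([d[0]*c+d[1]*n,d[0]*n-d[1]*c,-d[2]],1),'rz',round(-((np.radians(yaw)-a+np.pi)%(2*np.pi)-np.pi),4))
if __name__=='__main__':go(*map(float,sys.argv[1:]))
E
python3 go.py 637.3 234.8 40 168.1
```

```text
2.15 [636.5 234.3 141.3] [180.     0.   167.79] [1.  0.8 1.1] 1.002 | tool shift [ -0.6   0.7 101.3] rz -0.0054
```

Call:
{"method": "arm_command", "body": {"rows": [{"angular": [0,0,-0.005],"xyz": [-0.6,0.7,40],"gripper": 0},{"angular": [0,0,0],"xyz": [0,0,40],"gripper": 0},{"angular": [0,0,0],"xyz": [0,0,20],"gripper": 0},{"angular": [0,0,0],"xyz": [0,0,0],"gripper": 0},{"angular": [0,0,0],"xyz": [0,0,0],"gripper": 0}]}}

```text
time: 2.65
eef_pos: [638.6, 234.7, 42.9]
tcp_rot: [179.9, 0.1, 168.1]
wrist_force: [-0.4, 1.1, 0.5]
width: 1.002
```

Call:
{"method": "arm_command", "body": {"rows": [{"angular": [0,0,0],"xyz": [0,0,0],"gripper": 255},{"angular": [0,0,0],"xyz": [0,0,0],"gripper": 255},{"angular": [0,0,0],"xyz": [0,0,0],"gripper": 255},{"angular": [0,0,0],"xyz": [0,0,0],"gripper": 255},{"angular": [0,0,0],"xyz": [0,0,0],"gripper": 255}]}}

```text
time: 3.15
eef_pos: [638.0, 234.3, 41.5]
tcp_rot: [180.0, 0.1, 168.0]
wrist_force: [-0.8, -0.5, 8.2]
width: 0.463
```

Call:
{"method": "arm_command", "body": {"rows": [{"angular": [0,0,0],"xyz": [0,0,0],"gripper": 255},{"angular": [0,0,0],"xyz": [0,0,0],"gripper": 255},{"angular": [0,0,0],"xyz": [0,0,0],"gripper": 255},{"angular": [0,0,0],"xyz": [0,0,0],"gripper": 255},{"angular": [0,0,0],"xyz": [0,0,0],"gripper": 255}]}}

```text
time: 3.65
eef_pos: [638.0, 234.3, 41.5]
tcp_rot: [180.0, 0.1, 168.0]
wrist_force: [-1.4, -1.1, 8.0]
width: 0.46
```

Call:
{"method": "arm_command", "body": {"rows": [{"angular": [0,0,0],"xyz": [0,0,-20],"gripper": 255},{"angular": [0,0,0],"xyz": [0,0,-35],"gripper": 255},{"angular": [0,0,0],"xyz": [0,0,-35],"gripper": 255},{"angular": [0,0,0],"xyz": [0,0,-30],"gripper": 255},{"angular": [0,0,-0.124],"xyz": [0,0,0],"gripper": 255}]}}

```text
time: 4.15
eef_pos: [638.9, 234.6, 165.6]
tcp_rot: [179.9, 0.4, 175.2]
wrist_force: [-0.1, -0.0, -1.6]
width: 0.459
```

Call:
{"method": "arm_command", "body": {"rows": [{"angular": [0,0,-0.124],"xyz": [0,0,0],"gripper": 255},{"angular": [0,0,-0.125],"xyz": [0,0,0],"gripper": 255},{"angular": [0,0,0],"xyz": [15,-25,0],"gripper": 255},{"angular": [0,0,0],"xyz": [22,-38,0],"gripper": 255},{"angular": [0,0,0],"xyz": [22,-38,0],"gripper": 255}]}}

```text
time: 4.65
eef_pos: [595.0, 124.0, 160.1]
tcp_rot: [-180.0, -0.0, -170.5]
wrist_force: [1.3, -1.4, -2.3]
width: 0.464
```

Call:
{"method": "arm_command", "body": {"rows": [{"angular": [0,0,0],"xyz": [22,-38,0],"gripper": 255},{"angular": [0,0,0],"xyz": [22,-38,0],"gripper": 255},{"angular": [0,0,0],"xyz": [22,-38,0],"gripper": 255},{"angular": [0,0,0],"xyz": [22,-38,0],"gripper": 255},{"angular": [0,0,0],"xyz": [22,-38,0],"gripper": 255}]}}

```text
time: 5.15
eef_pos: [517.4, -81.9, 160.6]
tcp_rot: [-180.0, 0.0, -170.6]
wrist_force: [0.7, -0.7, -2.5]
width: 0.457
```

Call:
{"method": "arm_command", "body": {"rows": [{"angular": [0,0,0],"xyz": [20,-32,0],"gripper": 255},{"angular": [0,0,0],"xyz": [6,-14,0],"gripper": 255},{"angular": [0,0,0],"xyz": [0,0,0],"gripper": 255},{"angular": [0,0,0],"xyz": [0,0,0],"gripper": 255}]}}

```text
time: 5.55
eef_pos: [500.5, -129.9, 160.5]
tcp_rot: [180.0, 0.0, -170.6]
wrist_force: [0.7, -0.5, -2.2]
width: 0.462
```

```bash
python3 go.py 500.8 -130.9 115 189.4
python3 - <<'E'
from station import camera
import cv2,pickle
c=camera('wrist');pickle.dump(c,open('w2.pkl','wb'));cv2.imwrite('pics/w2.png',c['image'][:,:,::-1])
E
```

```text
5.55 [ 500.5 -129.9  160.5] [ 1.7999e+02  1.0000e-02 -1.7063e+02] [ 0.7 -0.5 -2.2] 0.462 | tool shift [-0.2 -1.1 45.5] rz -0.0005
```

View pics/w2.png

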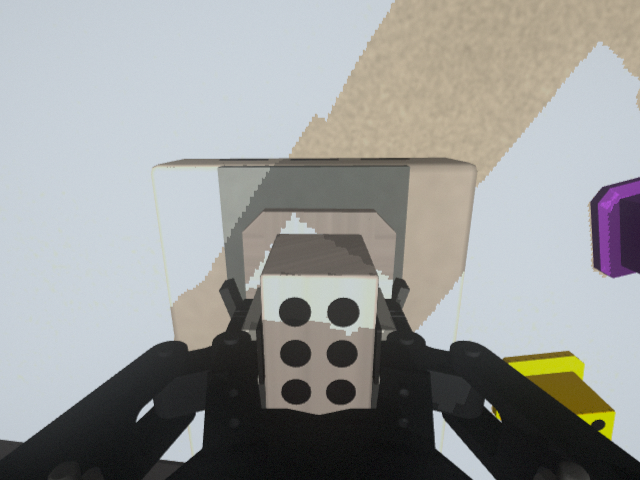

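The wrist view shows the block held level above the bed. The bed's front edge runs from (218,167) to (409,166), and the foot's rear bevel corners are at about (260,211) and (378,211). I'll check the lateral fit from these.

Run:
```python
from h import *;import pickle
c=pickle.load(open('w2.pkl','rb'))
a=np.radians(9.4);ex=np.array([np.cos(a),np.sin(a)]);ey=np.array([-ex[1],ex[0]]);S=np.array([584.7,-117])
for n,p,z in[('bedL',(218,167),70),('bedR',(409,166),70),('boxL',(152,166),70),('boxR',(476,164),70),('footL',(260,211),127),('footR',(378,211),127),('footLs',(243,235),127),('footRs',(396,235),127),('topL',(260,275),177),('topR',(378,275),177)]:
    w=ray(c,p,z)[:2];print(n,w.round(1),'shaker frame',np.round([(w-S)@ex,(w-S)@ey],1))
```

```text
bedL [ 455.5 -197.2] shaker frame [-140.5  -58. ]
bedR [436.2 -83.9] shaker frame [-141.1   56.9]
boxL [ 461.4 -236.4] shaker frame [-141.1  -97.6]
boxR [428.5 -44.5] shaker frame [-142.2   97. ]
footL [ 464.1 -161.7] shaker frame [-126.3  -24.4]
footR [ 455.3 -108.4] shaker frame [-126.2   29.6]
footLs [ 476.8 -168.3] shaker frame [-114.8  -32.9]
footRs [465.2 -97.6] shaker frame [-114.7   38.6]
topL [ 473.1 -152.7] shaker frame [-115.9  -17. ]
topR [ 466.8 -114.2] shaker frame [-115.9   22. ]
```

Call:
{"method": "arm_command", "body": {"rows": [{"angular": [0,0,0],"xyz": [0,-2.2,15],"gripper": 255},{"angular": [0,0,0],"xyz": [0,0,20],"gripper": 255},{"angular": [0,0,0],"xyz": [0,0,9],"gripper": 255},{"angular": [0,0,0],"xyz": [0,0,0],"gripper": 255},{"angular": [0,0,0],"xyz": [0,0,0],"gripper": 255}]}}

```text
time: 6.1
eef_pos: [501.0, -131.9, 116.9]
tcp_rot: [-180.0, 0.0, -170.5]
wrist_force: [0.2, -0.5, -1.2]
width: 0.46
```

Call:
{"method": "arm_command", "body": {"rows": [{"angular": [0,0,0],"xyz": [0,0,1.5],"gripper": 255},{"angular": [0,0,0],"xyz": [0,0,0],"gripper": 255}]}}

```text
time: 6.3
eef_pos: [500.9, -132.3, 115.3]
tcp_rot: [-180.0, 0.0, -170.6]
wrist_force: [-0.1, 0.4, -2.6]
width: 0.465
```

Call:
{"method": "arm_command", "body": {"rows": [{"angular": [0,0,0],"xyz": [0,0,1.5],"gripper": 255},{"angular": [0,0,0],"xyz": [0,0,0],"gripper": 255}]}}

```text
time: 6.5
eef_pos: [500.6, -132.4, 113.3]
tcp_rot: [-180.0, -0.0, -170.6]
wrist_force: [0.1, -0.5, -2.6]
width: 0.46
```

Call:
{"method": "arm_command", "body": {"rows": [{"angular": [0,0,0],"xyz": [0,0,1],"gripper": 255},{"angular": [0,0,0],"xyz": [0,0,0],"gripper": 255}]}}

```text
time: 6.7
eef_pos: [500.6, -132.3, 112.2]
tcp_rot: [-180.0, -0.0, -170.6]
wrist_force: [0.8, 0.5, -2.0]
width: 0.459
```

Call:
{"method": "arm_command", "body": {"rows": [{"angular": [0,0,0],"xyz": [0,0,0.8],"gripper": 255},{"angular": [0,0,0],"xyz": [0,0,0],"gripper": 255}]}}

```text
time: 6.9
eef_pos: [500.7, -132.4, 111.6]
tcp_rot: [-180.0, 0.0, -170.6]
wrist_force: [0.7, -0.8, -2.8]
width: 0.461
```

Call:
{"method": "arm_command", "body": {"rows": [{"angular": [0,0,0],"xyz": [0,0,0.6],"gripper": 255},{"angular": [0,0,0],"xyz": [0,0,0],"gripper": 255}]}}

```text
time: 7.1
eef_pos: [500.8, -132.4, 111.5]
tcp_rot: [-180.0, 0.0, -170.6]
wrist_force: [-1.5, 0.7, 7.2]
width: 0.464
```

The foot is down on the bed: contact came at TCP z=111.5, which matches the expected height. Next I ease off the pressure and slide.

Call:
{"method": "arm_command", "body": {"rows": [{"angular": [0,0,0],"xyz": [-1,0,-0.4],"gripper": 255},{"angular": [0,0,0],"xyz": [-4,0,0],"gripper": 255},{"angular": [0,0,0],"xyz": [-5,0,0],"gripper": 255},{"angular": [0,0,0],"xyz": [-5,0,0],"gripper": 255},{"angular": [0,0,0],"xyz": [-5,0,0],"gripper": 255}]}}

```text
time: 7.6
eef_pos: [521.0, -129.1, 111.5]
tcp_rot: [-180.0, 0.0, -170.6]
wrist_force: [-3.3, -0.4, 6.6]
width: 0.457
```

Call:
{"method": "arm_command", "body": {"rows": [{"angular": [0,0,0],"xyz": [-4,0,0],"gripper": 255},{"angular": [0,0,0],"xyz": [-4,0,0],"gripper": 255},{"angular": [0,0,0],"xyz": [-4,0,0],"gripper": 255},{"angular": [0,0,0],"xyz": [-4,0,0],"gripper": 255},{"angular": [0,0,0],"xyz": [-4,0,0],"gripper": 255}]}}

```text
time: 8.1
eef_pos: [540.6, -125.8, 111.5]
tcp_rot: [-180.0, -0.0, -170.6]
wrist_force: [-3.9, -1.2, 7.2]
width: 0.462
```

```bash
python3 go.py 630.1 -109.5 111.5 189.4
python3 - <<'E'
from station import camera
import cv2,numpy as np
c=camera('wrist')['image'];s=camera('side')['image']
o=np.zeros((480,800,3),np.uint8);o[:,:400]=c[:,120:520];o[:,400:]=cv2.resize(s[200:380,310:460],(400,480),interpolation=cv2.INTER_CUBIC)
cv2.imwrite('pics/m1.png',o[:,:,::-1])
E
```

```text
8.1 [ 540.6 -125.8  111.5] [-1.7999e+02 -1.0000e-02 -1.7059e+02] [-3.9 -1.2  7.2] 0.462 | tool shift [-91.    1.4  -0. ] rz 0.0002
```

View pics/m1.png

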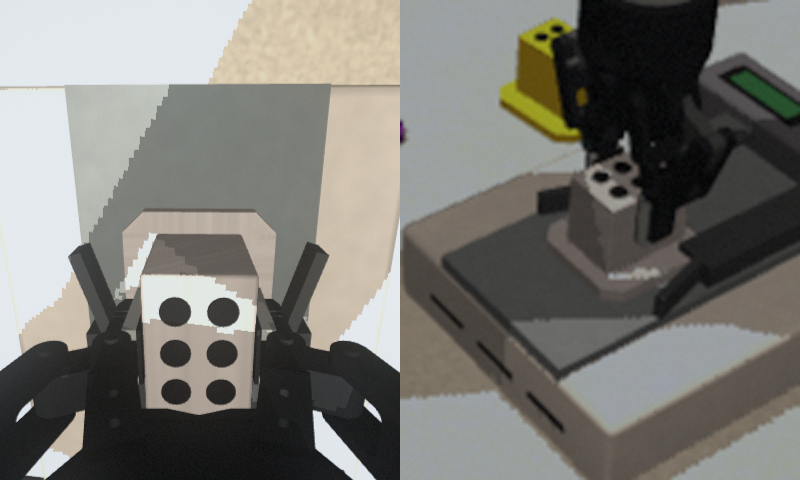

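The picture shows the foot centred between the cheeks (foot 123–276, cheeks 83–314 in the left panel) and lying flat. Its front edge is going under the rails. I'll carry on.

Call:
{"method": "arm_command", "body": {"rows": [{"angular": [0,0,0],"xyz": [-4,0,0],"gripper": 255},{"angular": [0,0,0],"xyz": [-4,0,0],"gripper": 255},{"angular": [0,0,0],"xyz": [-4,0,0],"gripper": 255},{"angular": [0,0,0],"xyz": [-4,0,0],"gripper": 255},{"angular": [0,0,0],"xyz": [-4,0,0],"gripper": 255}]}}

```text
time: 8.7
eef_pos: [560.4, -122.5, 111.5]
tcp_rot: [-180.0, 0.0, -170.6]
wrist_force: [-4.0, -0.2, 6.6]
width: 0.461
```

Call:
{"method": "arm_command", "body": {"rows": [{"angular": [0,0,0],"xyz": [-4,0,0],"gripper": 255},{"angular": [0,0,0],"xyz": [-4,0,0],"gripper": 255},{"angular": [0,0,0],"xyz": [-4,0,0],"gripper": 255},{"angular": [0,0,0],"xyz": [-4,0,0],"gripper": 255},{"angular": [0,0,0],"xyz": [-4,0,0],"gripper": 255}]}}

```text
time: 9.2
eef_pos: [580.1, -119.2, 111.5]
tcp_rot: [-180.0, 0.0, -170.6]
wrist_force: [-3.3, -1.3, 7.5]
width: 0.456
```

Call:
{"method": "arm_command", "body": {"rows": [{"angular": [0,0,0],"xyz": [-4,0,0],"gripper": 255},{"angular": [0,0,0],"xyz": [-4,0,0],"gripper": 255},{"angular": [0,0,0],"xyz": [-4,0,0],"gripper": 255},{"angular": [0,0,0],"xyz": [-4,0,0],"gripper": 255},{"angular": [0,0,0],"xyz": [-4,0,0],"gripper": 255}]}}

```text
time: 9.7
eef_pos: [599.8, -115.9, 111.5]
tcp_rot: [-180.0, 0.0, -170.6]
wrist_force: [-1.7, -1.4, 7.3]
width: 0.461
```

Call:
{"method": "arm_command", "body": {"rows": [{"angular": [0,0,0],"xyz": [-4,0,0],"gripper": 255},{"angular": [0,0,0],"xyz": [-4,0,0],"gripper": 255},{"angular": [0,0,0],"xyz": [-4,0,0],"gripper": 255},{"angular": [0,0,0],"xyz": [-4,0,0],"gripper": 255},{"angular": [0,0,0],"xyz": [-4,0,0],"gripper": 255}]}}

```text
time: 10.2
eef_pos: [619.6, -112.7, 111.5]
tcp_rot: [-180.0, 0.0, -170.6]
wrist_force: [-3.3, -0.2, 6.4]
width: 0.463
```

Call:
{"method": "arm_command", "body": {"rows": [{"angular": [0,0,0],"xyz": [-3,0,0],"gripper": 255},{"angular": [0,0,0],"xyz": [-3,0,0],"gripper": 255},{"angular": [0,0,0],"xyz": [-2,0,0],"gripper": 255},{"angular": [0,0,0],"xyz": [-2,0,0],"gripper": 255},{"angular": [0,0,0],"xyz": [0,0,0],"gripper": 255}]}}

```text
time: 10.7
eef_pos: [629.6, -111.0, 111.5]
tcp_rot: [-180.0, 0.0, -170.6]
wrist_force: [-0.0, 0.2, 5.3]
width: 0.461
```

Call:
{"method": "arm_command", "body": {"rows": [{"angular": [0,0,0],"xyz": [-1,0,0],"gripper": 255},{"angular": [0,0,0],"xyz": [-1,0,0],"gripper": 255},{"angular": [0,0,0],"xyz": [0,0,0],"gripper": 255}]}}

```text
time: 11.0
eef_pos: [631.4, -110.7, 111.6]
tcp_rot: [-180.0, 0.0, -170.6]
wrist_force: [-2.4, -0.5, 6.4]
width: 0.458
```

Run:
```python
from station import camera
import cv2,numpy as np
c=camera('wrist')['image'];s=camera('side')['image']
o=np.zeros((480,800,3),np.uint8);o[:,:400]=c[:,120:520];o[:,400:]=cv2.resize(s[200:350,340:465],(400,480),interpolation=cv2.INTER_CUBIC)
cv2.imwrite('pics/m2.png',o[:,:,::-1])
```

```text
(no output)
```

View pics/m2.png

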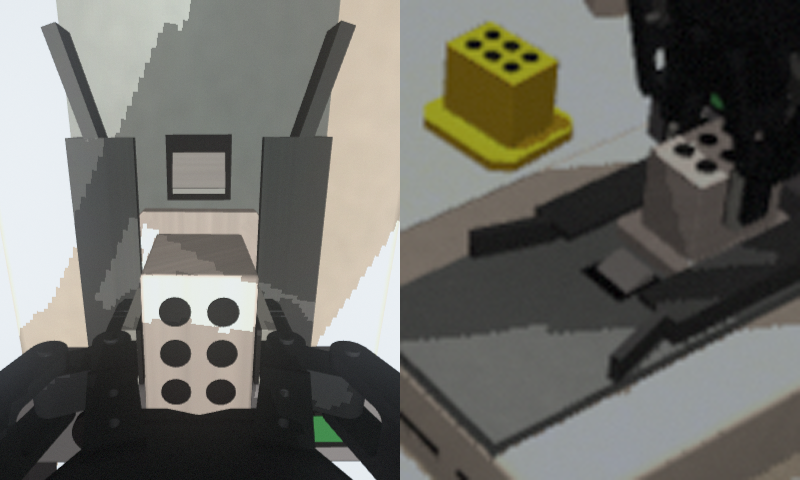

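The catch (165–232, 133–199 in the left panel) is fully exposed and up, and the foot's rear edge at row 211 is clear of it by about 5 mm. The block is home at x≈46, so I release and retreat straight up.

Call:
{"method": "arm_command", "body": {"rows": [{"angular": [0,0,0],"xyz": [0,0,0],"gripper": 0},{"angular": [0,0,0],"xyz": [0,0,0],"gripper": 0},{"angular": [0,0,0],"xyz": [0,0,0],"gripper": 0},{"angular": [0,0,0],"xyz": [0,0,0],"gripper": 0},{"angular": [0,0,0],"xyz": [0,0,0],"gripper": 0}]}}

```text
time: 11.6
eef_pos: [630.9, -110.7, 111.2]
tcp_rot: [180.0, -0.0, -170.6]
wrist_force: [0.3, -0.4, 0.4]
width: 0.997
```

Call:
{"method": "arm_command", "body": {"rows": [{"angular": [0,0,0],"xyz": [0,0,-5],"gripper": 0},{"angular": [0,0,0],"xyz": [0,0,-15],"gripper": 0},{"angular": [0,0,0],"xyz": [0,0,-30],"gripper": 0},{"angular": [0,0,0],"xyz": [0,0,-40],"gripper": 0},{"angular": [0,0,0],"xyz": [0,0,-40],"gripper": 0}]}}

```text
time: 12.1
eef_pos: [630.6, -110.6, 244.1]
tcp_rot: [-180.0, 0.0, -170.6]
wrist_force: [1.7, 0.3, 0.8]
width: 0.998
```

Call:
{"method": "arm_command", "body": {"rows": [{"angular": [0,0,0],"xyz": [40,0,0],"gripper": 0},{"angular": [0,0,0],"xyz": [40,0,0],"gripper": 0},{"angular": [0,0,0],"xyz": [40,0,0],"gripper": 0},{"angular": [0,0,0],"xyz": [40,0,0],"gripper": 0},{"angular": [0,0,0],"xyz": [0,0,0],"gripper": 0}]}}

```text
time: 12.6
eef_pos: [470.0, -137.2, 243.3]
tcp_rot: [-179.9, 0.1, -170.7]
wrist_force: [1.3, -0.6, 0.6]
width: 0.997
```

```bash
python3 go.py 470 -130 240 189.4
python3 - <<'E'
from station import camera
import cv2,numpy as np,pickle
w=camera('wrist');s=camera('side')['image'];t=camera('top')['image'];pickle.dump(w,open('w3.pkl','wb'))
o=np.zeros((600,800,3),np.uint8);o[:300,:400]=cv2.resize(t,(400,300));o[:480,400:]=cv2.resize(s[200:350,380:505],(400,480),interpolation=cv2.INTER_CUBIC)
o[300:,:400]=cv2.resize(w['image'],(400,300))
cv2.imwrite('pics/m3.png',o[:,:,::-1])
E
```

```text
12.6 [ 470.  -137.2  243.3] [-1.7991e+02  7.0000e-02 -1.7067e+02] [ 1.3 -0.6  0.6] 0.997 | tool shift [-1.2  7.1  3.3] rz -0.0012
```

View pics/m3.png

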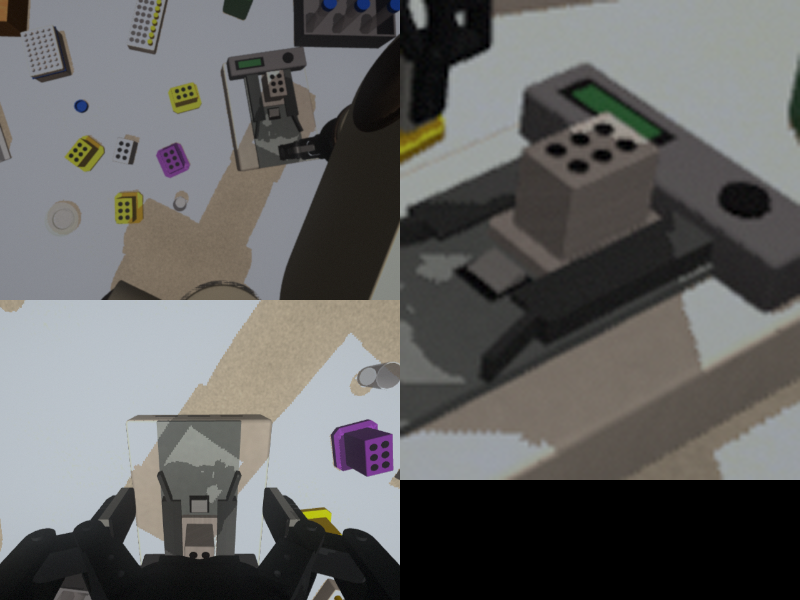

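The block sits home under the lips with the catch up behind it. The plain block and the look-alikes have not moved, and the gripper is clear.

```bash
python3 -c "
from station import sign_off;print(sign_off())"
```

```text
the job is handed in; nothing more can be done
None
```

The footed metal block is fully home in the shaker's slide, with the catch sprung up behind it, and the job is handed in after about 13 s of robot time.

I gripped it across its 40 mm body and laid its foot on the open front. Contact came at the expected height, about 8 N on the wrist. I then slid it back held, with about 2–4 N of resistance at each reading.

**Last checks:**
- **Position:** the block is at about shaker x = 46–47, inside the 40–50 home range. I stopped there rather than pushing on to the stop hump.
- **Catch:** it shows up in the pictures, with the foot's rear edge about 5 mm past it. I judged this by eye, because the catch value itself can't be read.
- **Surroundings:** the plain block and the purple and yellow look-alikes show no movement in the last pictures. The gripper is open and clear of everything.

**Disagreement:** before the block was lowered, the wrist camera put it about 1.6 mm more to the side than the arm's own position did. I corrected by 2.2 mm, and the foot then looked centred between the cheeks.

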